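Load the hexagon die into the die cutter

ROBOT

A 6-joint arm with a two-finger parallel gripper is mounted at the origin on the work surface. World frame = base frame: x ahead of the robot, y to its left, z up, the work surface at z = 0. Lengths are in m, angles in rad, forces in N, time in s.
With the tool pointing down it reaches from about 0.35 to 0.725 m from the base axis. Payload 6 kg.
Tool frame: the origin (TCP) lies midway between the tips of the shut fingers; the grasp point (between the pads) lies 19 mm behind it; z points along the fingers, y is the line along which they close (so a half turn about z gives the same grasp; the last joint's range is limited). The gripper opens to 85 mm and grips with 20 to 120 N. Pads are 22 mm wide; open, the fingers measure 114 mm over their backs; the gripper's body (76 mm by 85 mm) begins 54 mm behind the grasp point. The pads swing forward as they close: fully open they stand 13 mm farther back than shut.
Start: joints at [1.503, 0.04, 0.085, 0, -1.615, -0.334], TCP at [0.235, 0.552, 0.231] pointing down, gripper open.
Joint ranges: [-2.56, 2.56], [-1.29, 2.01], [-1.08, 1.49], [-3.29, 1.98], [-2.81, -0.18], [-2.99, 2.99]. Speed limits (rad/s): [2.57, 2.57, 3.01, 3.14, 3.14, 3.14].

INTERFACE

Orientations are given as a unit quaternion [x, y, z, w].
In Python, from workcell import read_state, camera, close_job gives the robot as it stands.
- The arm moves only by the shell command python3 -m jog 'ROWS' [FORCE]. ROWS is JSON, a list of rows, each a list of 3 entries, a list of its own where there are three numbers: the shift along the world's x, y, z in cm, then the turn about the world's z in rad, then the opening, from -1 (shut) to 1 (fully open). A call has exactly 5 rows; each row shifts and turns the commanded pose from where the row before left it; what a row does not reach is not made up. A row lasts 1/10 s, in which the tool goes at most 50 mm and 8.59 degrees, less where a joint would pass 70% of its speed; a pose out of reach is approached as far as the arm can. A call with a gripper value outside its range is refused whole. The fingers move at their own pace and stop on an object; FORCE is the grip in N (left out, the last holds). Time passes only in rows, so rows that do not move let the fingers close, or fill a call up. It gives the time, the measured TCP pose, the force, the opening and the grip force at its end, in the units of the state.
- read_state(): the state, without advancing time (a new reading comes with each control period).
- camera(name): name is "side" or "top"; returns a dict with "image" (400x640x3 uint8, blue, green, red), "camera_matrix" (3x3 intrinsics, pixels), "dist_coeffs" ([k1, k2, p1, p2, k3] as OpenCV has them; the pictures are not rectified), "R" (3x3) and "t" (3): a world point X has camera coordinates R X + t. Camera axes: x right, y down, z forward; pixel columns grow to the right and rows downward; lengths in m; the calibration is good to about 2 mm. A picture is of the moment at which its call begins. There is no depth.
- close_job(): hands the job in; it is judged then, once.
The state is a dict: "clock": time; "q": joint angles; "dq": joint speeds; "joint_efforts": joint torques, N m; "tool_pos": TCP position; "orientation": TCP orientation; "ft_force": force on the tool from outside, world axes, zero at the start; "torque": the same for the moment, N m; "gripper_width": opening from 0.0 (shut) to 1.0 (fully open); "grip_force": force on a finger pad.
Only numpy, scipy, OpenCV 4.12 (cv2) and the standard library are available. Lean on these libraries where they do the work, as an engineer would, in place of code of your own. Each camera call takes 0.05 s, during which the arm holds its last target. There are 200 camera calls.

TASK

Load the die cutter for the next hexagons: slide the hexagon die, flat and without lifting it, across the cutting mat onto the machine's feed tray, and push it short end first between the guide rails until it is fully home, square against the pressure roller. Let go and leave the square die and everything else on the table where it lies.

Things in the scene. Friction and masses are not known exactly. Their poses are not given: they have to be found in the camera images.
- hexagon_die: Hexagon die to load: flat rigid board 120 x 100 x 16 mm thick, 0.2 to 0.35 kg, white foam on plywood, one orange hexagon (82 mm across corners) outlined by dark blades. Lies face up on the green mat (3 mm thick). Too wide to grip; slides when its edges are pushed. Origin: centre of underside; x along the 120 mm length, z up. Either short end may go in first.
- square_die: Square die, not wanted now: a board of the same size and white foam, with two blue rectangles outlined by dark blades. It lies on the mat beside the hexagon die (which of the two is nearer the robot varies). Leave it there. Same axes as the hexagon die.
- die_cutter: Hand-cranked die cutter, fixed, at the robot's left: white body 240 wide, 165 deep, 146 mm high (handle to 175), crank on the far side, aluminium feed tray towards the dies. Origin: at mat level (3 mm above the table) midway between the guide rails, below the line where the roller stops a die. x = feed direction (world +y within 12 degrees), y to the left of it. Body starts at x = -32 mm.
- roller_stop (a point): Point on the tray's top face (2.5 mm above the mat) where the middle of the loaded die's leading edge comes to rest; the loaded die's centre is then 60 mm before it. Same axes as the die cutter. The stop is the fixed black pressure roller, 36 mm thick, underside 10 mm above the tray, so a 16 mm die cannot pass. Mouth 134 mm wide, cover 64 mm above the mat.
- tray_lip (a point): Middle of the feed tray's front lip, at mat level, 165 mm before the stop line; same axes as the die cutter. Here a 12 mm long ramp leads up from the mat to the 2.5 mm high tray. Tray 150 mm wide.
- rails_entry (a point): Middle of the way in between the two teal guide rails on the tray, at tray height, 120 mm before the stop line; same axes as the die cutter. From here to the roller the rails are parallel, inner faces 110 mm apart, tops 10 mm above the mat; towards the lip they flare out to 134 mm apart, 36 mm farther out.
- dumbbell: Bystander: grey iron dumbbell, 196 mm long, heads 82 mm across corners, used as a fabric weight, at the far side of the mat. Origin: at mat level below its middle, x along it.
- rotary_cutter: Bystander: magenta rotary cutter lying flat, 160 mm long, 20 mm high, at the far side. Origin: underside, about the middle.
- shears: Bystander: blue-handled shears lying on the mat near the robot's right, 210 mm long, 12 mm high. Origin: underside at the pivot, x toward the tips.
- pin_dish: Bystander: white round dish of pins, 100 mm across, 22 mm high, on the mat near the robot's left. Origin: centre of its underside.
- thread_teal: Bystander: upright cone of teal thread, 61 mm across, 118 mm high, at the far side. Origin: centre of its underside.
- thread_pink: Bystander: upright cone of pink thread, 61 mm across, 118 mm high, at the far side. Origin: centre of its underside.
Mind the look-alikes: they are no part of the job. What is shaped like the hexagon_die but pink is not meant.

How it is judged:
By the outcome, as a careful person would: the job done as asked, in the order asked, and still so for the second after the job is handed in, with the robot touching nothing.
It also fails if it takes over 54 s, if anything falls off the work surface, if the arm or the gripper's body presses on something with over 40 N, if the wrist force passes 120 N, or if a joint passes its speed limit or range.

## Working session

There is one attempt and no reset: what is moved stays moved. The work goes in short steps, Python scripts to look and compute and a shell command to move; the robot and the scene stay as the last step left them, time stands still between calls to the robot, and variables do not carry over. Pictures are saved under pics/ and viewed, at most 13 in all, crops included, and the job is handed in when it is done.

```bash
mkdir -p pics; python3 - <<'E'
from workcell import *
import cv2
for n in("top","side"):
    c=camera(n); cv2.imwrite(f"pics/{n}0.png",c["image"])
    print(n,c["camera_matrix"].round(1).tolist(),c["dist_coeffs"],c["R"],c["t"])
s=read_state(); print(s)
E
```

```text
top [[416.5, 0.0, 320.1], [0.0, 416.5, 199.8], [0.0, 0.0, 1.0]] [0.01501954 0.         0.         0.         0.        ] [[ 0.02020352 -0.99978969 -0.00352115]
 [-0.98323366 -0.01923033 -0.18133329]
 [ 0.18122744  0.00712569 -0.98341539]] [-0.1299646   0.51132908  1.43818924]
side [[503.6, 0.0, 326.5], [0.0, 503.6, 196.5], [0.0, 0.0, 1.0]] [-0.14555307  0.          0.          0.          0.        ] [[ 0.8906419  -0.45420875  0.02124653]
 [-0.28166099 -0.5877753  -0.75841103]
 [ 0.35696511  0.66948832 -0.65143019]] [-0.52414931  0.1046864   1.73909022]
{'clock': 0.1, 'q': array([ 1.50268794e+00,  4.07615032e-02,  8.39715736e-02, -4.19156212e-04,
       -1.61549192e+00, -3.33694514e-01]), 'dq': array([-0.00021064, -0.00218946,  0.00170597,  0.00267016,  0.00080124,
       -0.00080651]), 'joint_efforts': array([-5.15407548e-03, -3.69347084e+01,  3.48272932e+01,  6.95174798e+00,
       -4.72202373e-03,  2.85015702e-06]), 'tool_pos': array([0.23446465, 0.55199282, 0.23040457]), 'orientation': array([ 9.79888635e-01, -1.99543649e-01, -1.09188167e-04,  7.63945931e-04]), 'ft_force': array([-0.36588165, -0.01202958, -0.7059149 ]), 'torque': array([-0.06257968,  0.05130857,  0.00273479]), 'grip_force': 0.0, 'gripper_width': 1.0032666230223544}
```

View pics/top0.png

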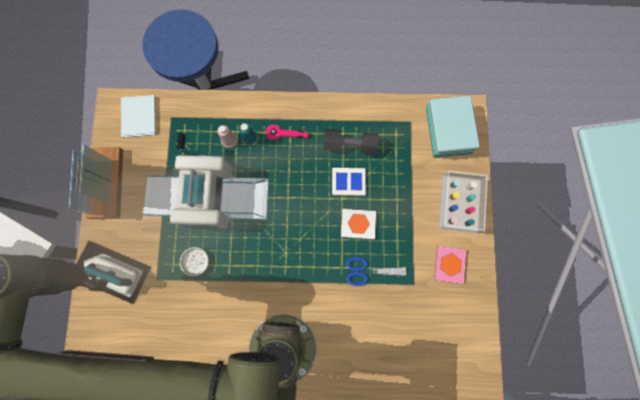

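View pics/side0.png

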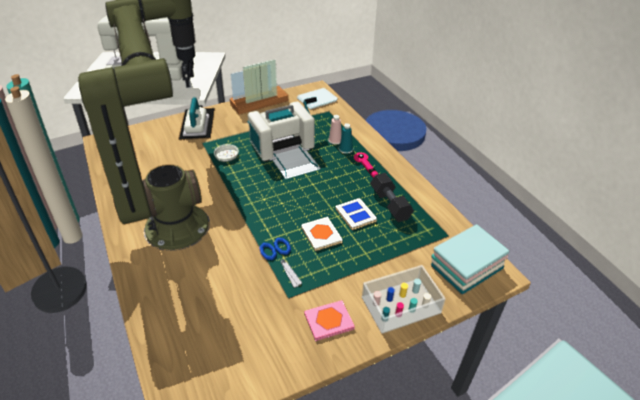

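Two orange hexagons can be seen in the top view: the white board at (359,224) and a pink one at (451,264), which lies off the mat. The white board on the mat fits the description. The square die is at (348,181), and the tray spans about (225-268, 178-220) with its lip at column 268.

```bash
cat > h.py <<'E'
import numpy as np,cv2
from workcell import *
def ray(c,px,z):
    u=cv2.undistortPoints(np.float64(px).reshape(-1,1,2),c["camera_matrix"],np.array(c["dist_coeffs"])).reshape(-1,2)
    R=np.array(c["R"]);o=-R.T@np.array(c["t"]);d=np.c_[u,np.ones(len(u))]@R
    return o+d*((z-o[2])/d[:,2])[:,None]
def board(c,orange=True,z=.019,lim=None):
    im=c["image"];h=cv2.cvtColor(im,cv2.COLOR_BGR2HSV)
    if orange: m=cv2.inRange(h,(3,150,120),(16,255,255))
    else: m=cv2.inRange(h,(105,150,120),(125,255,255))
    out=[]
    for k in cv2.findContours(m,0,1)[0]:
        if cv2.contourArea(k)>60:
            M=cv2.moments(k);out.append((M["m10"]/M["m00"],M["m01"]/M["m00"],cv2.contourArea(k)))
    return out
def white(c,px,z=.019,vmin=150):
    h=cv2.cvtColor(c["image"],cv2.COLOR_BGR2HSV)
    m=cv2.inRange(h,(0,0,vmin),(180,60,255))|cv2.inRange(h,(3,150,100),(16,255,255))|cv2.inRange(h,(105,150,100),(125,255,255))
    m=cv2.morphologyEx(m,cv2.MORPH_CLOSE,np.ones((5,5)))
    for k in cv2.findContours(m,0,1)[0]:
        if cv2.pointPolygonTest(k,px,False)>=0:
            P=ray(c,k.reshape(-1,2),z)
            r=cv2.minAreaRect(np.float32(P[:,:2]*1000));return r,cv2.boxPoints(r)
E
python3 - <<'E'
from h import *
for n in("top","side"):
    c=camera(n)
    for b in board(c)+board(c,False): print(n,np.round(b,1),ray(c,b[:2],.019).round(4))
    for px in ([(359,208),(348,172)] if n=="top" else [(321,232),(356,213)]):
        r=white(c,px); print(r and (r[0],np.array(r[1]).round(1)))
c=camera("top");im=c["image"]
a=cv2.resize(im[145:245,200:400],None,fx=4,fy=4,interpolation=2)
cv2.imwrite("pics/c1.png",a)
c=camera("side");im=c["image"]
cv2.imwrite("pics/c2.png",cv2.resize(im[90:270,230:430],None,fx=3.2,fy=3.2,interpolation=2))
E
```

```text
top [450.5 264.2 284.5] [[ 0.2973 -0.5832  0.019 ]]
top [358.4 223.3 244. ] [[ 0.4357 -0.2587  0.019 ]]
top [356.4 270.6 419. ] [[ 0.2683 -0.2524  0.019 ]]
top [356. 181. 112.] [[ 0.5915 -0.2495  0.019 ]]
top [341. 181. 112.] [[ 0.5904 -0.1946  0.019 ]]
None
(((593.11181640625, -221.71987915039062), (101.40843963623047, 120.68424987792969), 1.115878701210022), array([[ 541.2, -162.4],
       [ 543.6, -283. ],
       [ 645. , -281.1],
       [ 642.6, -160.4]], dtype=float32))
side [328.8 318.  359.5] [[ 0.2968 -0.5855  0.019 ]]
side [321.1 231.4 198.5] [[ 0.4363 -0.2572  0.019 ]]
side [268.7 100.  134. ] [[0.6068 0.6413 0.019 ]]
side [274.8 247.8 351. ] [[ 0.2648 -0.26    0.019 ]]
side [359.5 216.   97.5] [[ 0.5922 -0.2476  0.019 ]]
side [351.8 206.9  87. ] [[ 0.5913 -0.1936  0.019 ]]
(((434.6151123046875, -259.204345703125), (127.8617935180664, 104.63248443603516), 87.0035171508789), array([[ 379. , -320.3],
       [ 483.5, -325.8],
       [ 490.2, -198.1],
       [ 385.7, -192.6]], dtype=float32))
(((590.2661743164062, -222.92327880859375), (105.87294006347656, 126.98200988769531), 0.5096110701560974), array([[ 536.8, -159.9],
       [ 537.9, -286.9],
       [ 643.8, -285.9],
       [ 642.6, -159. ]], dtype=float32))
```

View pics/c1.png

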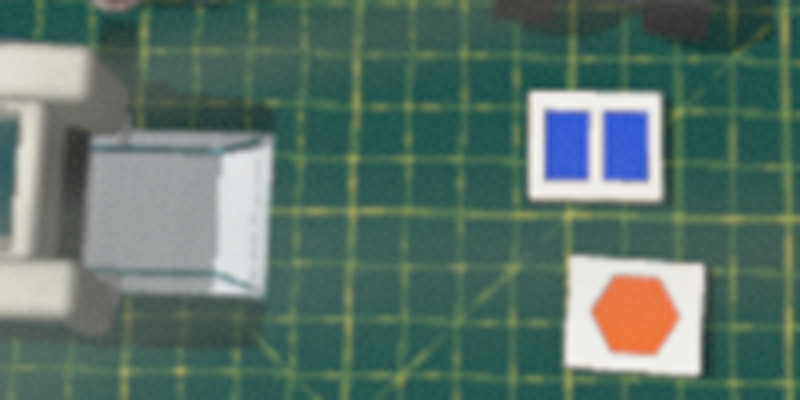

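View pics/c2.png

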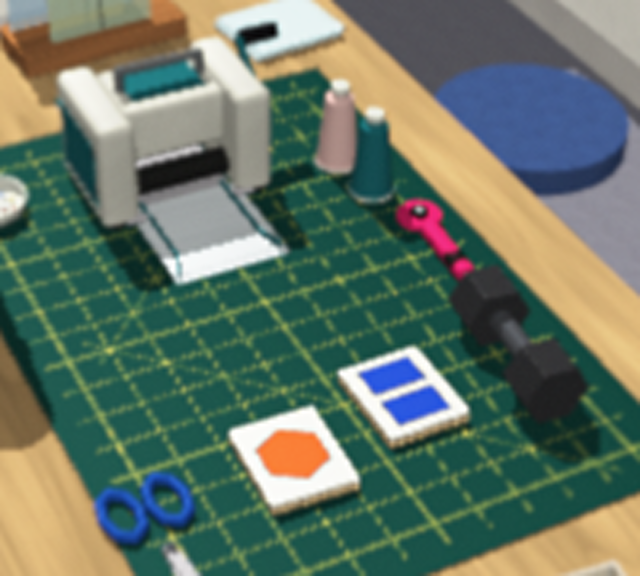

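The crops confirm the target: the white board with the orange hexagon on the mat, at c1 (635,315), not the pink board. In c1 the tray lip runs from (273,131) to (265,298), and the rails run from (95,147) to (220,152) and from (120,268) to (218,271).

```bash
python3 - <<'E'
from h import *
c=camera("top");s=camera("side")
f=lambda p:(np.array(p)+.5)/4-.5+[200,145]
g=lambda p:(np.array(p)+.5)/3.2-.5+[230,90]
P=lambda p,z:(ray(c,f(p),z)*1e3).round(0)[:,:2].tolist()
Q=lambda p,z:(ray(s,g(p),z)*1e3).round(0)[:,:2].tolist()
print("lip top",P([(273,131),(265,298)],.003)); print("lip side",Q([(180,281),(288,248)],.003))
print("rails top far/near",P([(95,147),(220,152),(120,268),(218,271)],.012),"tray fold",P([(221,142),(217,280)],.0055))
print("rails flare ends",P([(270,135),(264,293)],.012))
h=cv2.cvtColor(c["image"],cv2.COLOR_BGR2HSV)
for v in (110,130):
    for px in((342.0,210.0),(359.0,222.0)):
        r=white(c,px,vmin=v); print(v,r and (r[0],r[1].round(0).tolist()))
print("die corners",P([(572,256),(705,264),(700,374),(566,366)],.019))
E
```

```text
lip top [[603.0, 76.0], [446.0, 77.0]]
lip side [[453.0, 83.0], [601.0, 85.0]]
rails top far/near [[582.0, 238.0], [580.0, 123.0], [470.0, 208.0], [469.0, 119.0]] tray fold [[591.0, 123.0], [462.0, 121.0]]
rails flare ends [[597.0, 77.0], [450.0, 76.0]]
110 (((437.55181884765625, -263.1806945800781), (159.6162872314453, 123.38109588623047), 79.88874053955078), [[363.0, -331.0], [484.0, -353.0], [512.0, -195.0], [391.0, -174.0]])
110 (((437.55181884765625, -263.1806945800781), (159.6162872314453, 123.38109588623047), 79.88874053955078), [[363.0, -331.0], [484.0, -353.0], [512.0, -195.0], [391.0, -174.0]])
130 (((435.46160888671875, -256.38043212890625), (125.02098083496094, 105.69412231445312), 86.66608428955078), [[379.0, -316.0], [485.0, -322.0], [492.0, -197.0], [386.0, -191.0]])
130 (((435.46160888671875, -256.38043212890625), (125.02098083496094, 105.69412231445312), 86.66608428955078), [[379.0, -316.0], [485.0, -322.0], [492.0, -197.0], [386.0, -191.0]])
die corners [[488.0, -202.0], [483.0, -322.0], [384.0, -317.0], [388.0, -197.0]]
```

```bash

python3 -m jog '[[[1.5,-4.5,0],-0.1,0.4],[[1.5,-4.5,0],-0.1,0.4],[[1.5,-4.5,0],-0.1,0.4],[[1.5,-4.5,0],-0.1,0.4],[[1.5,-4.5,0],-0.1,0.4]]'
python3 -m jog '[[[1.5,-4.5,0],-0.1,0.4],[[1.5,-4.5,0],-0.1,0.4],[[1.5,-4.5,0],-0.1,0.4],[[1.5,-4.5,0],-0.1,0.4],[[1.5,-4.5,0],-0.1,0.4]]'
python3 -m jog '[[[1,-4.6,0],-0.1,0.4],[[1,-4.6,0],-0.1,0.4],[[1,-4.6,0],0,0.4],[[1,-4.6,0],0,0.4],[[0.5,-4.6,0],0,0.4]]'
python3 -m jog '[[[0,-4.6,-2],0,0.4],[[0,-4.6,-2],0,0.4],[[0,-4.6,-2],0,0.4],[[0,-4.6,-2],0,0.4],[[0,-4.6,-2],0,0.4]]'
python3 -c "
from h import *
s=read_state();q=s['orientation'];print(s['tool_pos'],2*np.arctan2(q[1],q[0]),s['gripper_width'],s['q'])"
```

```text
clock: 0.9
tool_pos: [0.3098, 0.3254, 0.2314]
orientation: [0.899, -0.437, -0.0, -0.0]
ft_force: [0.5, 0.2, -0.6]
gripper_width: 0.699
grip_force: 0.0
clock: 1.4
tool_pos: [0.3847, 0.1004, 0.2318]
orientation: [0.763, -0.646, 0.0, -0.001]
ft_force: [0.6, 1.0, 0.1]
gripper_width: 0.701
grip_force: 0.0
clock: 1.9
tool_pos: [0.4297, -0.1299, 0.2314]
orientation: [-0.696, 0.718, -0.0, 0.0]
ft_force: [1.0, -0.0, 0.3]
gripper_width: 0.7
grip_force: 0.0
clock: 2.4
tool_pos: [0.4292, -0.3591, 0.131]
orientation: [-0.696, 0.718, -0.0, 0.0]
ft_force: [2.3, -0.6, 0.6]
gripper_width: 0.698
grip_force: 0.0
[ 0.42918884 -0.35914384  0.13097267] 4.6811490246131235 0.6978790620049682 [-3.37978958e-01 -5.61970670e-02 -1.93378124e-01  4.36828023e-05
 -1.43294082e+00  3.06733014e-01]
```

```bash

python3 -m jog '[[[0,0,-4],0,0.4],[[0,0,-4],0,0.4],[[0,0,-2.5],0,0.4],[[0,0,-1],0,0.4],[[0,0,-0.7],0,0.4]]'
python3 -m jog '[[[0,0,-0.3],0,0.4],[[0,0,0],0,0.4],[[0,0.5,0],0,0.4],[[0,0.5,0],0,0.4],[[0,0.5,0],0,0.4]]'
python3 - <<'E'
from h import *
c=camera("side");cv2.imwrite("pics/s2.png",cv2.resize(c["image"][170:290,240:400],None,fx=4,fy=4,interpolation=2))
E
```

```text
clock: 2.9
tool_pos: [0.4296, -0.3572, 0.0094]
orientation: [-0.696, 0.718, 0.0, -0.0]
ft_force: [0.5, -0.2, 0.4]
gripper_width: 0.695
grip_force: 0.0
clock: 3.4
tool_pos: [0.43, -0.3417, 0.0072]
orientation: [-0.696, 0.718, -0.0, 0.0]
ft_force: [-0.3, -0.1, 0.6]
gripper_width: 0.695
grip_force: 0.0
```

View pics/s2.png

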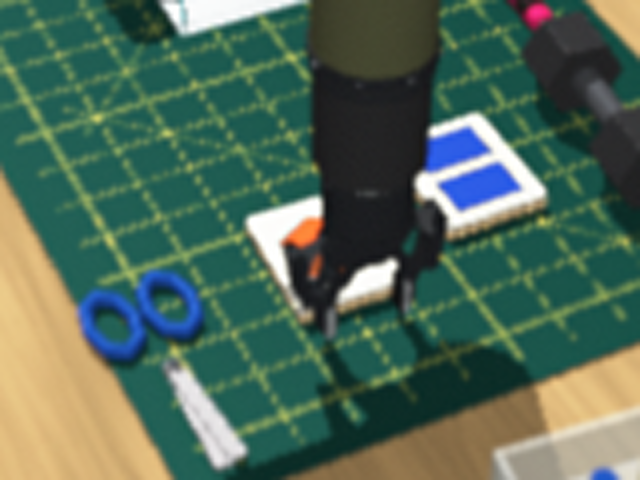

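The fingers stand just behind the die's right short edge, with tips at about (330,335) and (405,312), clear of the shears and the square die. Next is the push along +y.

```bash

python3 -m jog '[[[0,0.8,0],0,0.4],[[0,0.8,0],0,0.4],[[0,0.9,0],0,0.4],[[0,1,0],0,0.4],[[0,1.2,0],0,0.4]]'
python3 -m jog '[[[0,1.3,0],0,0.4],[[0,1.3,0],0,0.4],[[0,1.3,0],0,0.4],[[0,1.3,0],0,0.4],[[0,1.3,0],0,0.4]]'
python3 -m jog '[[[0,1.3,0],0,0.4],[[0,1.3,0],0,0.4],[[0,1.3,0],0,0.4],[[0,1.3,0],0,0.4],[[0,1,0],0,0.4]]'
python3 - <<'E'
from h import *
for n in("top","side"):
    c=camera(n)
    for b in board(c)+board(c,False): print(n,np.round(b,1),ray(c,b[:2],.019).round(4))
s=camera("side"); 
print(ray(s,[(322,254)],.012),ray(s,[(322,254)],.006))
E
```

```text
clock: 3.95
tool_pos: [0.4296, -0.2944, 0.0067]
orientation: [-0.696, 0.718, -0.0, -0.0]
ft_force: [-0.3, -1.4, 0.0]
gripper_width: 0.695
grip_force: 0.8
clock: 4.45
tool_pos: [0.4297, -0.229, 0.0067]
orientation: [-0.696, 0.718, -0.0, -0.0]
ft_force: [-0.7, -1.9, 1.5]
gripper_width: 0.701
grip_force: 0.9
clock: 4.95
tool_pos: [0.4296, -0.167, 0.0066]
orientation: [-0.696, 0.718, 0.0, -0.0]
ft_force: [-0.5, -1.5, 1.7]
gripper_width: 0.698
grip_force: 1.0
top [450.5 264.3 284.5] [[ 0.2972 -0.5831  0.019 ]]
top [356.2 270.9 401. ] [[ 0.267  -0.2515  0.019 ]]
top [356. 181. 112.] [[ 0.5915 -0.2495  0.019 ]]
top [340.9 181.3 117. ] [[ 0.5894 -0.1943  0.019 ]]
side [328.8 318.  355.5] [[ 0.2968 -0.5853  0.019 ]]
side [271.7 248.6 256.5] [[ 0.2544 -0.2589  0.019 ]]
side [359.5 216.1  96. ] [[ 0.5921 -0.2477  0.019 ]]
side [351.8 206.9  86.5] [[ 0.5911 -0.1937  0.019 ]]
[[ 0.39502733 -0.34619126  0.012     ]] [[ 0.39760036 -0.34126492  0.006     ]]
```

```bash

python3 -m jog '[[[0,1,0],0,0.4],[[0,1,0],0,0.4],[[0,1,0],0,0.4],[[0,0.7,0],0,0.4],[[0,0.3,0],0,0.4]]'
python3 -m jog '[[[0,-1,0],0,0.4],[[0,-2,0],0,0.4],[[0,-2,3],0,0.4],[[0,0,4],0.1,0.4],[[-1,0,4],0.15,0.4]]'
python3 -m jog '[[[-1,1,0],0.15,0.4],[[-1,1,0],0.15,0.4],[[-1,2,0],0.15,0.4],[[-1,2,0],0.15,0.4],[[-1,2,0],0.15,0.4]]'
python3 -m jog '[[[-1,2,0],0.15,0.4],[[-1,1,0],0.15,0.4],[[0,0,0],0.15,0.4],[[0,0,0],0.15,0.4],[[0,0,0],0,0.4]]'
python3 - <<'E'
from h import *
s=read_state();q=s['orientation'];print(s['tool_pos'],2*np.arctan2(q[1],q[0]))
for n in("top","side"):
    c=camera(n); cv2.imwrite(f"pics/{n}3.png",c["image"])
    for b in board(c): 
        print(n,np.round(b,1),ray(c,b[:2],.019).round(4))
        r=white(c,b[:2],vmin=140);print(r and r[0], r and r[1].round(0).tolist())
E
```

```text
clock: 5.6
tool_pos: [0.4296, -0.1272, 0.0065]
orientation: [-0.696, 0.718, 0.0, -0.0]
ft_force: [-0.7, -1.1, -0.7]
gripper_width: 0.702
grip_force: 0.5
clock: 6.1
tool_pos: [0.4193, -0.1791, 0.1175]
orientation: [0.781, -0.624, -0.001, 0.001]
ft_force: [1.2, -0.1, 0.2]
gripper_width: 0.703
grip_force: 0.0
clock: 6.6
tool_pos: [0.3692, -0.098, 0.1167]
orientation: [0.956, -0.294, 0.0, -0.0]
ft_force: [-1.2, 0.3, 0.1]
gripper_width: 0.7
grip_force: 0.0
clock: 7.1
tool_pos: [0.3497, -0.0682, 0.1168]
orientation: [1.0, -0.0, 0.0, -0.0]
ft_force: [-0.3, -0.7, 0.5]
gripper_width: 0.704
grip_force: 0.0
[ 0.34970587 -0.06821883  0.11681967] -0.0004064000112429235
top [450.5 264.2 283. ] [[ 0.2974 -0.5832  0.019 ]]
((298.168212890625, -583.5137939453125), (65.58544921875, 71.10686492919922), 78.65116119384766) [[257.0, -609.0], [327.0, -623.0], [339.0, -558.0], [270.0, -544.0]]
side [328.7 317.9 362. ] [[ 0.2969 -0.5849  0.019 ]]
((297.84423828125, -585.2352294921875), (70.28319549560547, 69.7713394165039), 63.743656158447266) [[251.0, -601.0], [314.0, -632.0], [345.0, -569.0], [282.0, -538.0]]
side [296.  196.3 148. ] [[ 0.4349 -0.054   0.019 ]]
((433.3212585449219, -56.40599822998047), (129.2093505859375, 107.41295623779297), 87.88744354248047) [[377.0, -119.0], [485.0, -123.0], [489.0, 6.0], [382.0, 10.0]]
side [242.9 106.8  80. ] [[0.4752 0.6353 0.019 ]]
((477.3296813964844, 624.0087280273438), (92.99642944335938, 349.59002685546875), 7.813215732574463) [[408.0, 791.0], [455.0, 445.0], [547.0, 457.0], [500.0, 804.0]]
```

View pics/side3.png

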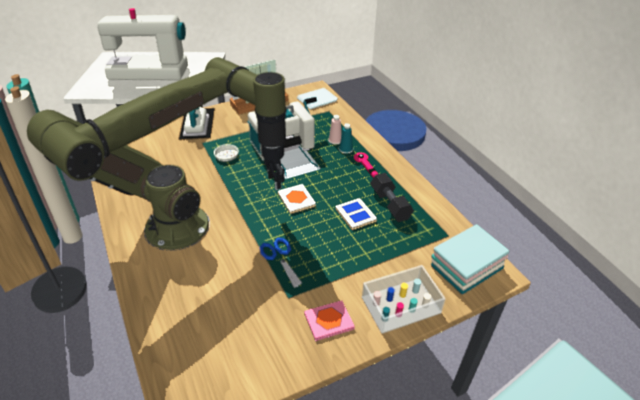

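Side view: the hexagon die lies square at (296,197), with the gripper beside its near long edge. The square die at (356,213) has not moved. Next is the sideways push along +x.

```bash

python3 -m jog '[[[0,1.1,-4],-0.015,0.4],[[0,0,-3.5],0,0.4],[[0,0,-2],0,0.4],[[0,0,-1],0,0.4],[[0,0,-0.5],0,0.4]]'
python3 -m jog '[[[0.8,0,0],0,0.4],[[0.8,0,0],0,0.4],[[0.8,0,0],0,0.4],[[0.8,0,0],0,0.4],[[1,0,0],0,0.4]]'
python3 -m jog '[[[1,0,0],0,0.4],[[1,0,0],0,0.4],[[1,0,0],0,0.4],[[1,0,0],0,0.4],[[1,0,0],0,0.4]]'
python3 -m jog '[[[0.8,0,0],0,0.4],[[0.6,0,0],0,0.4],[[0.4,0,0],0,0.4],[[0.1,0,0],0,0.4],[[0,0,0],0,0.4]]'
python3 - <<'E'
from h import *
c=camera("side");cv2.imwrite("pics/s4.png",cv2.resize(c["image"][110:230,220:380],None,fx=4,fy=4,interpolation=2))
for b in board(c): 
        print(np.round(b,1),ray(c,b[:2],.019).round(4))
        r=white(c,b[:2],vmin=140);print(r and r[0], r and r[1].round(0).tolist())
E
```

```text
clock: 7.7
tool_pos: [0.3495, -0.0574, 0.0062]
orientation: [1.0, -0.01, -0.0, 0.0]
ft_force: [-0.7, 0.2, 1.2]
gripper_width: 0.701
grip_force: 0.0
clock: 8.2
tool_pos: [0.3926, -0.0571, 0.0079]
orientation: [1.0, -0.009, 0.001, -0.0]
ft_force: [-1.5, -0.1, 1.1]
gripper_width: 0.702
grip_force: 1.0
clock: 8.7
tool_pos: [0.4427, -0.0572, 0.0078]
orientation: [1.0, -0.009, 0.0, 0.0]
ft_force: [-2.8, 0.4, 1.8]
gripper_width: 0.704
grip_force: 1.1
clock: 9.2
tool_pos: [0.4608, -0.057, 0.0066]
orientation: [1.0, -0.008, 0.0, -0.0]
ft_force: [-0.7, 0.6, -0.3]
gripper_width: 0.701
grip_force: 0.0
[328.8 318.  355.5] [[ 0.2968 -0.5853  0.019 ]]
((297.354736328125, -584.9049682617188), (72.35385131835938, 67.45307922363281), 54.41425704956055) [[249.0, -595.0], [304.0, -634.0], [346.0, -575.0], [291.0, -536.0]]
[318.6 190.  114. ] [[ 0.5255 -0.0572  0.019 ]]
((522.1694946289062, -56.32502746582031), (132.48716735839844, 104.24275207519531), 86.21946716308594) [[466.0, -119.0], [570.0, -126.0], [579.0, 6.0], [475.0, 13.0]]
```

View pics/s4.png

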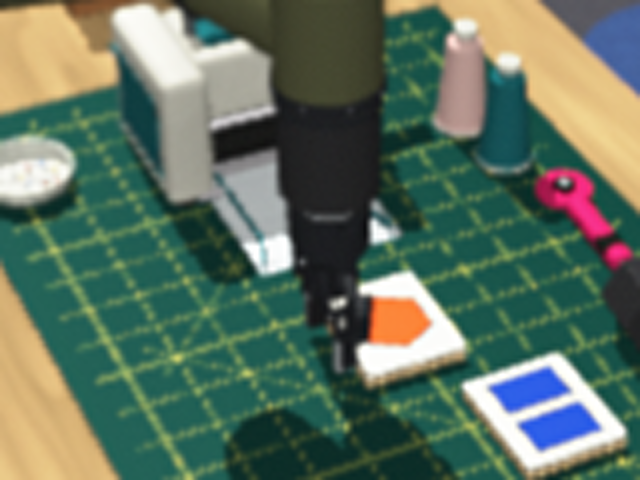

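Crop s4: the die is now in line with the tray, and the square die has not moved. Next I lift off, turn, and position behind the short end.

```bash

python3 -m jog '[[[-1,0,0],0,0.4],[[-1,0,1],0,0.4],[[0,0,4],0,0.4],[[0,0,4],-0.12,0.4],[[0,0,0],-0.15,0.4]]'
python3 -m jog '[[[1,-1,0],-0.15,0.4],[[1,-1,0],-0.15,0.4],[[1,-1,0],-0.15,0.4],[[1,-1,0],-0.15,0.4],[[1,-1,0],-0.15,0.4]]'
python3 -m jog '[[[1,-1,0],-0.15,0.4],[[1,-1,0],-0.15,0.4],[[1,-1,0],-0.15,0.4],[[0,-0.2,0],-0.1,0.4],[[0,0,0],0,0.4]]'
python3 - <<'E'
from h import *
s=read_state();q=s['orientation'];print(s['tool_pos'],2*np.arctan2(q[1],q[0]))
c=camera("side")
for b in board(c): 
        print(np.round(b,1),ray(c,b[:2],.019).round(4))
        r=white(c,b[:2],vmin=140);print(r and r[0], r and r[1].round(0).tolist())
E
```

```text
clock: 9.75
tool_pos: [0.4437, -0.057, 0.1032]
orientation: [0.989, -0.145, 0.005, -0.001]
ft_force: [-0.0, 0.6, 0.7]
gripper_width: 0.697
grip_force: 0.0
clock: 10.25
tool_pos: [0.4911, -0.1074, 0.0967]
orientation: [0.867, -0.498, 0.0, -0.0]
ft_force: [-0.0, -0.4, -0.6]
gripper_width: 0.701
grip_force: 0.0
clock: 10.75
tool_pos: [0.5206, -0.1393, 0.0964]
orientation: [-0.701, 0.713, 0.0, -0.0]
ft_force: [-0.6, -0.4, 0.1]
gripper_width: 0.7
grip_force: 0.0
[ 0.52063579 -0.13933586  0.09637893] 4.694975865159295
[328.8 318.  355.5] [[ 0.2968 -0.5853  0.019 ]]
((297.354736328125, -584.9049682617188), (72.35385131835938, 67.45307922363281), 54.41425704956055) [[249.0, -595.0], [304.0, -634.0], [346.0, -575.0], [291.0, -536.0]]
[316.7 190.3 120.5] [[ 0.5184 -0.0562  0.019 ]]
((519.4913330078125, -56.04619598388672), (129.47994995117188, 107.33808898925781), 89.38119506835938) [[465.0, -120.0], [572.0, -121.0], [574.0, 8.0], [467.0, 9.0]]
[261.9 102.2 350.5] [[0.5701 0.636  0.019 ]]
((593.59765625, 398.8367919921875), (687.1156616210938, 363.6545715332031), 89.12446594238281) [[407.0, 58.0], [770.0, 53.0], [781.0, 740.0], [417.0, 745.0]]
```

```bash

python3 -m jog '[[[0,0,-4],0,0.4],[[0,0,-3],0,0.4],[[0,0,-1.5],0,0.4],[[0,0,-0.4],0,0.4],[[0,0,0],0,0.4]]'
python3 -m jog '[[[0,0.8,0],0,0.4],[[0,0.8,0],0,0.4],[[0,0.8,0],0,0.4],[[0,0.8,0],0,0.4],[[0,0.8,0],0,0.4]]'
python3 -m jog '[[[0,0.8,0],0,0.4],[[0,0.8,0],0,0.4],[[0,0.8,0],0,0.4],[[0,0.8,0],0,0.4],[[0,0.8,0],0,0.4]]'
python3 -m jog '[[[0,0.8,0],0,0.4],[[0,0.8,0],0,0.4],[[0,0.8,0],0,0.4],[[0,0.8,0],0,0.4],[[0,0.8,0],0,0.4]]'
python3 - <<'E'
from h import *
c=camera("side");cv2.imwrite("pics/s5.png",cv2.resize(c["image"][90:210,220:380],None,fx=5,fy=5,interpolation=2))
c=camera("top");cv2.imwrite("pics/t5.png",cv2.resize(c["image"][145:245,160:320],None,fx=5,fy=5,interpolation=2))
E
```

```text
clock: 11.3
tool_pos: [0.521, -0.1391, 0.0083]
orientation: [-0.702, 0.712, -0.0, -0.0]
ft_force: [-0.0, 0.4, 1.2]
gripper_width: 0.7
grip_force: 0.0
clock: 11.8
tool_pos: [0.5209, -0.0983, 0.0081]
orientation: [-0.702, 0.713, -0.0, 0.0]
ft_force: [0.6, -2.0, 1.8]
gripper_width: 0.702
grip_force: 1.0
clock: 12.3
tool_pos: [0.5206, -0.0585, 0.0076]
orientation: [-0.701, 0.713, -0.0, -0.0]
ft_force: [-0.2, -2.6, 1.7]
gripper_width: 0.704
grip_force: 1.1
clock: 12.8
tool_pos: [0.5206, -0.0184, 0.0075]
orientation: [-0.701, 0.713, 0.0, -0.0]
ft_force: [-0.3, -1.5, 1.3]
gripper_width: 0.7
grip_force: 1.0
```

View pics/s5.png

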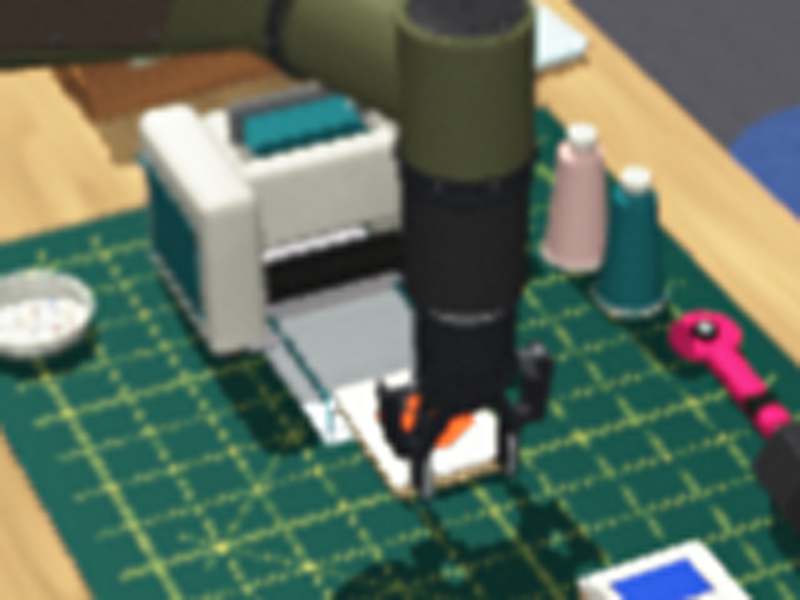

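Crop s5: the die is on the ramp with its leading left corner at (335,388), close to the left rail. I'll check the lateral centring numerically.

```bash
python3 - <<'E'
from h import *
s=camera("side")
g=lambda p:(np.array(p)+.5)/5-.5+[220,90]
Q=lambda p,z:(ray(s,g(p),z)*1e3).round(0)[:,:2].tolist()
print("die lead-left, trail-left top",Q([(335,388),(408,492)],.020))
print("rail",Q([(272,320),(327,388),(330,425)],.013))
print("roller-rail left corner, right",Q([(268,303)],.0155))
g=lambda p:(np.array(p)+.5)/3.2-.5+[230,90]
print("orig c2 rails",Q([(140,213),(178,260),(180,273)],.013), Q([(228,182),(265,228),(284,246)],.013))
E
```

```text
die lead-left, trail-left top [[474.0, 121.0], [472.0, -20.0]]
rail [[467.0, 236.0], [471.0, 132.0], [455.0, 88.0]]
roller-rail left corner, right [[472.0, 256.0]]
orig c2 rails [[458.0, 220.0], [463.0, 110.0], [455.0, 85.0]] [[588.0, 234.0], [587.0, 123.0], [592.0, 79.0]]
```

View pics/t5.png

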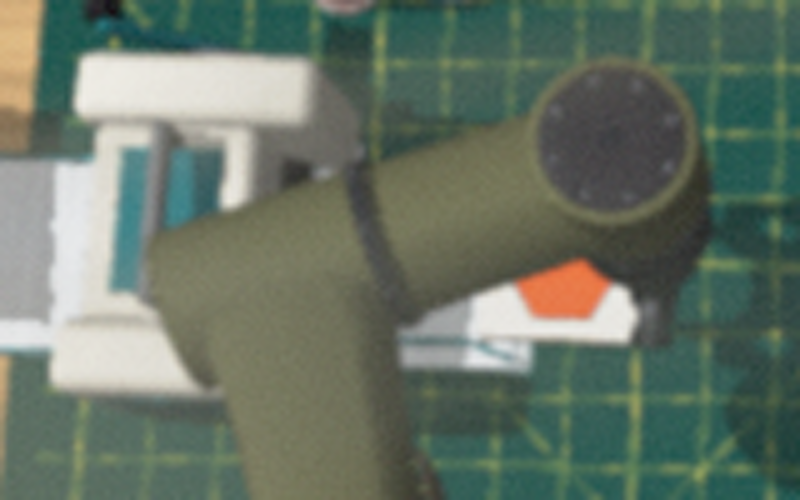

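```bash
python3 - <<'E'
from h import *
s=camera("top")
g=lambda p:(np.array(p)+.5)/5-.5+[160,145]
Q=lambda p,z:(ray(s,g(p),z)*1e3).round(0)[:,:2].tolist()
print("die near edge",Q([(475,335),(630,343)],.020),"rail",Q([(405,340),(465,341),(528,361)],.013))
h=cv2.cvtColor(s["image"],cv2.COLOR_BGR2HSV)
# subpixel columns: die edge & rail transitions
for u in (242,245,250,256,262,268,274,280,284): print(u,s["image"][206:222,u].tolist()[0:0], cv2.cvtColor(s["image"],cv2.COLOR_BGR2GRAY)[204:222,u].tolist())
E
```

```text
die near edge [[471.0, 116.0], [467.0, 4.0]] rail [[467.0, 168.0], [467.0, 124.0], [454.0, 78.0]]
242 [] [80, 76, 74, 76, 73, 83, 116, 142, 132, 115, 146, 164, 166, 158, 123, 87, 76, 81]
245 [] [86, 83, 84, 104, 129, 148, 160, 156, 131, 115, 141, 159, 162, 155, 124, 91, 84, 83]
250 [] [78, 104, 145, 160, 161, 163, 163, 158, 137, 122, 145, 163, 163, 157, 125, 95, 76, 75]
256 [] [207, 229, 230, 230, 229, 229, 228, 219, 186, 153, 156, 195, 222, 223, 174, 107, 78, 79]
262 [] [229, 229, 228, 230, 230, 231, 230, 226, 191, 188, 208, 196, 166, 178, 167, 119, 84, 77]
268 [] [150, 147, 148, 150, 175, 214, 231, 229, 183, 118, 91, 89, 86, 89, 84, 87, 86, 86]
274 [] [150, 148, 149, 148, 168, 215, 231, 230, 200, 141, 105, 99, 101, 100, 97, 92, 90, 89]
280 [] [178, 202, 221, 227, 231, 231, 231, 231, 214, 154, 100, 86, 88, 88, 88, 86, 90, 87]
284 [] [229, 230, 231, 231, 231, 230, 230, 230, 220, 164, 106, 85, 86, 85, 84, 87, 85, 82]
```

Measured this way, the die is 3–4 mm nearer the robot than the rails' midline, within the ±5 mm play. I'll add a small +x drift while pushing on.

```bash

python3 -m jog '[[[0.1,0.5,0.1],0,0.4],[[0.1,0.5,0.1],0,0.4],[[0.1,0.5,0.1],0,0.4],[[0.1,0.6,0],0,0.4],[[0,0.6,0],0,0.4]]'
python3 -m jog '[[[0,0.7,0],0,0.4],[[0,0.7,0],0,0.4],[[0,0.7,0],0,0.4],[[0,0.7,0],0,0.4],[[0,0.7,0],0,0.4]]'
python3 -m jog '[[[0,0.7,0],0,0.4],[[0,0.7,0],0,0.4],[[0,0.7,0],0,0.4],[[0,0.7,0],0,0.4],[[0,0.7,0],0,0.4]]'
python3 - <<'E'
from h import *
c=camera("side");cv2.imwrite("pics/s6.png",cv2.resize(c["image"][90:210,220:380],None,fx=5,fy=5,interpolation=2))
E
```

```text
clock: 13.5
tool_pos: [0.5248, 0.0084, 0.0106]
orientation: [-0.701, 0.713, -0.0, -0.0]
ft_force: [1.0, -1.2, -0.5]
gripper_width: 0.701
grip_force: 0.6
clock: 14.0
tool_pos: [0.5247, 0.0435, 0.0108]
orientation: [-0.701, 0.713, -0.0, 0.0]
ft_force: [0.3, -2.3, 1.6]
gripper_width: 0.698
grip_force: 1.0
clock: 14.5
tool_pos: [0.5246, 0.0785, 0.0106]
orientation: [-0.701, 0.713, 0.0, -0.0]
ft_force: [-0.2, -1.9, 1.2]
gripper_width: 0.698
grip_force: 1.1
```

View pics/s6.png

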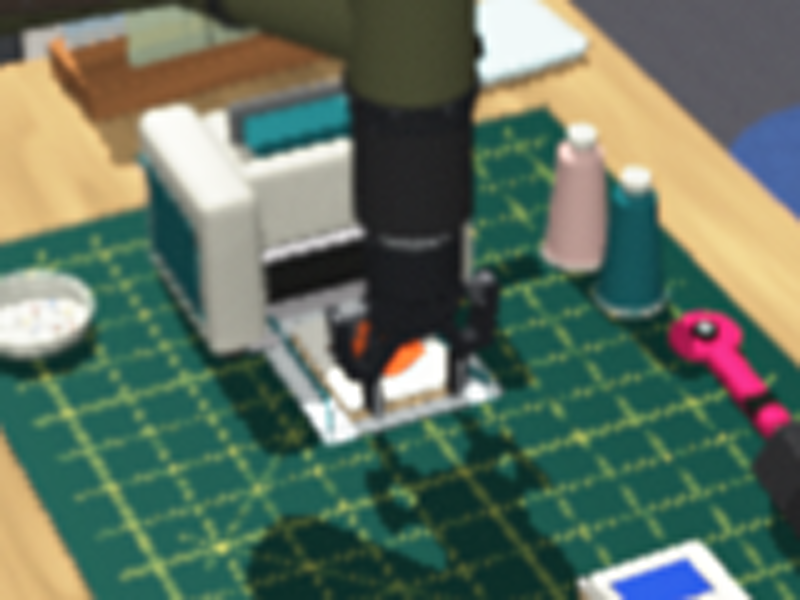

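Crop s6: the die lies between the rails, with its trailing edge at about (350-450, 410). I'll push on slowly until the force shows the roller.

```bash

python3 -m jog '[[[0,0.6,0],0,0.4],[[0,0.6,0],0,0.4],[[0,0.5,0],0,0.4],[[0,0.5,0],0,0.4],[[0,0.4,0],0,0.4]]'
python3 -m jog '[[[0,0.1,0],0,0.4],[[0,0.1,0],0,0.4],[[0,0.1,0],0,0.4],[[0,0.1,0],0,0.4],[[0,0.1,0],0,0.4]]'
```

```text
clock: 15.05
tool_pos: [0.5245, 0.1044, 0.0104]
orientation: [-0.701, 0.713, 0.0, -0.0]
ft_force: [0.3, -1.6, 0.2]
gripper_width: 0.702
grip_force: 0.6
clock: 15.55
tool_pos: [0.5246, 0.1089, 0.0105]
orientation: [-0.701, 0.713, 0.0, -0.0]
ft_force: [0.0, -1.0, -0.7]
gripper_width: 0.701
grip_force: 0.4
```

```bash

python3 -m jog '[[[0,0.1,0],0,0.4],[[0,0.1,0],0,0.4],[[0,0.1,0],0,0.4],[[0,0,0],0,0.4],[[0,0,0],0,0.4]]'
python3 -m jog '[[[0,0.1,0],0,0.4],[[0,0.1,0],0,0.4],[[0,0,0],0,0.4],[[0,0,0],0,0.4],[[0,0,0],0,0.4]]'
```

```text
clock: 16.05
tool_pos: [0.5247, 0.1119, 0.0106]
orientation: [-0.701, 0.713, -0.0, -0.0]
ft_force: [-0.2, -1.1, -0.8]
gripper_width: 0.7
grip_force: 0.6
clock: 16.55
tool_pos: [0.5245, 0.1123, 0.0106]
orientation: [-0.701, 0.713, -0.001, -0.001]
ft_force: [0.7, -7.5, 0.9]
gripper_width: 0.695
grip_force: 3.7
```

```bash

python3 -m jog '[[[0,0.1,0],0,0.4],[[0,0.05,0],0,0.4],[[0,0,0],0,0.4],[[0,0,0],0,0.4],[[0,0,0],0,0.4]]'
```

```text
clock: 17.05
tool_pos: [0.5245, 0.1125, 0.0106]
orientation: [-0.701, 0.713, -0.001, -0.002]
ft_force: [1.5, -11.7, -0.0]
gripper_width: 0.702
grip_force: 6.0
```

```bash

python3 -m jog '[[[0,0,0],0.02,0.4],[[0,0,0],0.01,0.4],[[0,0,0],0,0.4],[[0,0,0],-0.03,0.4],[[0,0,0],-0.03,0.4]]'
python3 -m jog '[[[0,0,0],0,0.4],[[0,0,0],0.03,0.4],[[0,0,0],0,0.4],[[0,0,0],0,0.4],[[0,0,0],0,0.4]]'
python3 -m jog '[[[0,-0.3,0],0,0.4],[[0,-0.7,0],0,0.4],[[0,-2,0],0,0.4],[[0,-2,2],0,0.4],[[0,-2,4],0,0.4]]'
python3 -m jog '[[[0,-4,4],0,0.4],[[-2,-4,4],0,0.4],[[-2,-4,4],0,0.4],[[-2,-4,2],0,0.4],[[-2,-4,0],0,0.4]]'
python3 -m jog '[[[-1,-4,0],0,0.4],[[-1,-4,0],0,0.4],[[-1,-4,0],0,0.4],[[0,-4,0],0,0.4],[[0,0,0],0,0.4]]'
python3 - <<'E'
from h import *
c=camera("side");a=cv2.resize(c["image"][90:190,240:360],None,fx=5,fy=5,interpolation=2)
for b in board(c): print(np.round(b,1),ray(c,b[:2],.0215).round(4))
for b in board(c,False): print(np.round(b,1),ray(c,b[:2],.019).round(4))
c=camera("top");b=cv2.resize(c["image"][160:240,160:320],None,fx=5,fy=5,interpolation=2)
cv2.imwrite("pics/s7.png",a);cv2.imwrite("pics/t7.png",b)
for b in board(c)+board(c,False): print(np.round(b,1),ray(c,b[:2],.0215).round(4))
E
```

```text
clock: 17.55
tool_pos: [0.524, 0.1119, 0.0105]
orientation: [-0.69, 0.724, -0.001, -0.003]
ft_force: [-0.8, -15.9, 2.6]
gripper_width: 0.702
grip_force: 8.0
clock: 18.05
tool_pos: [0.5244, 0.1126, 0.0106]
orientation: [-0.701, 0.713, -0.001, -0.002]
ft_force: [1.2, -12.2, 0.8]
gripper_width: 0.696
grip_force: 5.8
clock: 18.55
tool_pos: [0.5225, 0.0445, 0.068]
orientation: [-0.702, 0.713, 0.002, -0.002]
ft_force: [1.7, 0.8, 1.0]
gripper_width: 0.7
grip_force: 0.0
clock: 19.05
tool_pos: [0.4519, -0.1378, 0.1969]
orientation: [-0.702, 0.712, -0.003, 0.003]
ft_force: [0.1, -0.7, -0.1]
gripper_width: 0.698
grip_force: 0.0
clock: 19.55
tool_pos: [0.4204, -0.2999, 0.1922]
orientation: [-0.7, 0.714, 0.0, -0.0]
ft_force: [-0.4, 0.1, -1.5]
gripper_width: 0.696
grip_force: 0.0
[328.8 318.  372. ] [[ 0.2959 -0.5868  0.0215]]
[291.5 155.  110. ] [[0.5232 0.1853 0.0215]]
[262.4 102.1 328. ] [[0.5711 0.6319 0.0215]]
[274.9 247.9 358. ] [[ 0.2649 -0.2604  0.019 ]]
[359.5 216.1  95. ] [[ 0.592  -0.2478  0.019 ]]
[351.8 206.9  87. ] [[ 0.5913 -0.1936  0.019 ]]
[450.4 264.3 285.5] [[ 0.297  -0.5822  0.0215]]
[237.4 192.2  73.5] [[0.5406 0.182  0.0215]]
[356.5 270.6 417.5] [[ 0.2682 -0.2526  0.0215]]
```

View pics/t7.png

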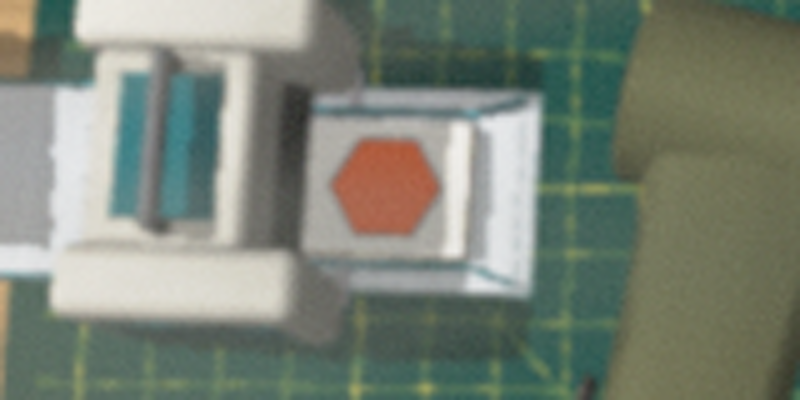

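Crop t7: the hexagon die sits between the rails. Its trailing edge, (472,120) to (465,260), is parallel to the lip and level with the rails' entry, and its measured centre at y≈0.185 is 60 mm before the stop. The square die is where it was, and the arm is clear.

```bash
python3 -c "
from workcell import *
print(close_job())"
```

```text
the job is handed in; nothing more can be done
None
```

The hexagon die is fully home between the guide rails, square against the pressure roller, with the square die left where it lay; I handed the job in at about 20 s with the arm clear.

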